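# Press a pin to the green depth on a bench press with a turret stop

### The job

The brass pin in the aluminium block has to be pressed in to the green depth. With the fingertips, push the tabs of the stop turret round until the green stop has clicked in under the stop rod; then push the black palm knob of the press straight down until the rod rests on the green stop, and let the ram come all the way back up. Only push: leave the block in its nest, and leave the jar, the oil bottle, the collet and the calliper where they are.

Things in the scene. Friction and masses are not known exactly. Their poses are not given: they have to be found in the camera images.
- press: Small grey hand press, fixed. Origin on the bench (z = 0) straight below the ram axis; x to its back (away from the robot at yaw 0), y to its left (the turret side), z up. Base x -70 to 105, y -50 to 165 mm, 22 high. Column (45 x 58 mm, centre x = 82) and head (x -27 to 105, y -27 to 27, z 144 to 202 mm) above the block. Turret detent housing: x 50 to 92, y 107 to 133, z up to 47 mm.
- turret (a joint): Angle of the stop turret, rad, counter-clockwise from above positive, endless; 0 or a whole turn = green stop under the stop rod. Five click positions 1.257 rad (72 degrees) apart; once within 0.45 rad of one, a spring roller snaps it in within 0.5 s; about 5 N at a tab moves it out. Now and then it starts at rest midway. Counter-clockwise the colours are green, red, white, yellow, blue.
- turret_centre (a point): Point on the turret's vertical axis (press x = 0, y = 120 mm), 66 mm above the bench. The turret: an 80 mm disc with five coloured stop caps (15 mm across) on upright screws, 28 mm from the axis, tops 78 to 94 mm above the bench, and outside each stop, in line with it, an upright tab of its colour.
- green_tab (a point): Middle of the green tab, 59 mm from the turret axis, 72 mm above the bench. Every tab is 8 mm thick, spans 50 to 68 mm from the axis and 47 to 85 mm above the bench; the five are 72 degrees apart. With green in place its tab points at the ram axis, under the arm; tabs are best pushed on the open left and front sides of the turret.
- green_stop (a point): Centre of the top of the green stop cap, 28 mm from the turret axis, 86 mm above the bench.
- stop_rod (a point): Lowest point of the domed stop rod (6 mm radius), which hangs on an arm of the ram 92 mm to the left of the ram axis; 105 mm above the bench with the ram up. The arm (21 mm wide) runs from the ram axis to 106 mm left of it, z 119 to 135 mm.
- ram (a joint): How far the ram is down, m: 0 up (sprung), about 0.019 (0.0185 to 0.0195, by the load) when the stop rod rests on the green stop, 0.027 its own bottom. A push of about 3 N starts it, 5 N more once it meets the pin, about 10 N just above the green stop; then it stops hard. Let go, it springs up by itself in under 1 s.
- knob_top (a point): Centre of the top of the black palm knob on the ram axis (48 mm across, 28 mm high, nearly flat on top), 264 mm above the bench with the ram up. It is pushed straight down.
- pin_top (a point): Top centre of the brass pin, 8 mm across, on the ram axis. It stands 20 to 23 mm proud of the block at the start and 8 mm at the green depth (white 16, blue 12, yellow 4, red 0). It stays where it is pressed.
- block: Loose aluminium block, 60 x 50 x 26 mm, in the nest under the ram; origin at the centre of its underside, 28 mm above the bench on the ram axis, z up.
- parts_jar: Screw-top jar with a black lid, 58 mm across, 77 mm high, right of the press; origin under its centre. Leave it.
- oil_bottle: White oil bottle with a red spout, 47 mm across, 150 mm high, right of the press; origin under its centre. Leave it.
- collet: Steel collet, 22 mm across, 32 mm high, right front of the press; origin under its centre. Leave it.
- calliper: Dial calliper, 236 x 68 x 18 mm, lying on the notes at the left; origin under its centre. Leave it.

How it is judged:
On the way, in this order (a step that is already met when the one before it is completed fails the run):
1. the green stop rests under the stop rod, with the ram up (horizontal distance between green_stop and stop_rod below 0.003 m and value of joint ram below 0.002 m), for 0.3 s.
2. the ram is pushed down to the green stop (value of joint ram above 0.018 m and horizontal distance between green_stop and stop_rod below 0.004 m), for 0.05 s.
At the end, for the whole second after the job is handed in: The pin stands 8 mm (within 1.5 mm) proud of the block, the ram is up again (within 2 mm), the green stop is still under the stop rod (within 3 mm) and the block sits at rest in its nest (within 4 mm of its place) (all of step 1 and z of pin_top in the frame of block between 0.0325 and 0.0355 m and horizontal distance between block and press below 0.004 m and linear speed of block below 0.01 m/s); the robot touches nothing.
It fails at once if the pin is pressed too deep (z of pin_top in the frame of block below 0.0315 m).
It fails at once if the block is lifted or taken out of the nest (distance of block from where it was at the start of the episode above 0.006 m).
It fails at once if the jar, the oil bottle, the collet or the calliper is lifted or moved (distance of any of parts_jar, oil_bottle, collet, calliper from where it was at the start of the episode above 0.015 m).
It also fails if it takes over 67 s, if anything falls off the work surface, if the arm or the gripper's body presses on something with over 40 N, if the wrist force passes 120 N, or if a joint passes its speed limit or range.

### The arm

A 6-joint arm with a two-finger parallel gripper is mounted at the origin on a cart in front of the work surface, level with it; the furniture and walls round the work are solid. World frame = base frame: x ahead of the robot, y to its left, z up, the work surface at z = 0. Lengths are in m, angles in rad, forces in N, time in s.
With the tool pointing down it reaches from about 0.35 to 0.85 m from the base axis. Payload 8.1 kg.
Tool frame: the origin (TCP) lies at the very end of the fingers, on their centre line; the grasp point (between the pads) lies 19 mm behind it (robot.hold_point_z is the distance from the TCP to the grasp point, in m); z points along the fingers, y is the line along which they close (so a half turn about z gives the same grasp; the last joint's range is limited). The gripper opens to 85 mm and grips with 20 to 120 N. Pads are 22 mm wide; open, the fingers measure 114 mm over their backs; the gripper's body (76 mm by 85 mm) begins 54 mm behind the grasp point. The pads swing forward as they close: fully open they stand 13 mm farther back than shut.
Start: joints at [1.121, 0.13, 1.488, -0, 1.523, -0.085], TCP at [0.214, 0.561, 0.199] pointing down, gripper open.
Joint ranges: [-2.96, 2.96], [-0.89, 2.26], [0.02, 2.5], [-1.34, 4.48], [0, 2.73], [-2.66, 2.66]. Speed limits (rad/s): [2.39, 2.39, 2.79, 3.14, 3.14, 3.14].

### API

Orientations are given as a unit quaternion [w, x, y, z].
In Python, from cell import robot gives the robot as it stands.
- The arm moves only by the tool jog_arm, never from a script. Its argument "commands" is a list of rows, each an object with "translation": the shift along the tool's x, y, z scaled (see below), a list of three; "rotation": the turn, a rotation vector about the tool's x, y, z scaled (see below), a list of three; "grip": the opening, from 0 (shut) to 1 (fully open). A call has exactly 5 rows; each row shifts and turns the commanded pose from where the row before left it, along the tool's axes as they then stand; what a row does not reach is not made up. The controller multiplies each number of a shift by 2.5 cm and each number of a turn by 0.12 rad. A row lasts 1/10 s, in which the tool goes at most 50 mm and 8.59 degrees, less where a joint would pass 70% of its speed; a pose out of reach is approached as far as the arm can. A call with a number of a shift or a turn outside -1 to 1 is refused whole. A call with a gripper value outside its range is refused whole. The fingers move at their own pace and stop on an object; "force" is the grip in N (left out, the last holds). Time passes only in rows, so rows that do not move let the fingers close, or fill a call up. It gives the time, the measured TCP pose, the force, the opening and the grip force at its end, in the units of the state.
- robot.state(): the state, without advancing time (a new reading comes with each control period).
- robot.capture(name): name is "side" or "top"; returns a dict with "image" (480x640x3 uint8, red, green, blue), "mtx" (3x3 intrinsics, pixels), "R" (3x3) and "t" (3): a world point X has camera coordinates R X + t. Camera axes: x right, y down, z forward; pixel columns grow to the right and rows downward; lengths in m; the calibration is good to about 2 mm. A picture is of the moment at which its call begins. There is no depth.
- robot.sign_off(): hands the job in; it is judged then, once.
The state is a dict: "time": time; "q": joint angles; "qvel": joint speeds; "effort": joint torques, N m; "tcp_pos": TCP position; "tool_rot": TCP orientation; "contact_force": force on the tool from outside, world axes, zero at the start; "wrist_torque": the same for the moment, N m; "grip_width": finger opening in m; "grip_force": force on a finger pad.
Only numpy, scipy, OpenCV 4.12 (cv2) and the standard library are available. Lean on these libraries where they do the work, as an engineer would, in place of code of your own. Each camera call takes 0.05 s, during which the arm holds its last target. There are 200 camera calls.

## Working session

There is one attempt and no reset: what is moved stays moved. The work goes in short steps, Python scripts to look and compute and a tool call to move; the robot and the scene stay as the last step left them, time stands still between calls to the robot, and variables do not carry over. Pictures are saved under pics/ and viewed, at most 10 in all, crops included, and the job is handed in when it is done.

Besides the shell and the picture viewer there is one more tool, called as a command line: name --argument value ..., lists and objects as JSON in quotes. jog_arm: Moves the arm, as the interface text tells. Shifts and turns lie within -1 to 1; 1 stands for 2.5 cm of shift or 0.12 rad of turn. Its arguments: {"type":"object","properties":{"commands":{"type":"array"},"force":{"type":"number"}},"required":["commands"]}

```bash
mkdir -p pics; ls; python3 - <<'E'
from cell import robot
import cv2,numpy as np
for n in("side","top"):
    c=robot.capture(n); cv2.imwrite(f"pics/{n}0.png",c["image"][:,:,::-1]); np.savez(f"pics/{n}0.npz",**c)
    print(n,c["mtx"].tolist(),c["R"].round(4).tolist(),c["t"].round(4).tolist())
s=robot.state();print(s)
E
```

```text
pics
side [[607.9712534997765, 0.0, 315.45789262988706], [0.0, 607.9712534997765, 227.28417363968046], [0.0, 0.0, 1.0]] [[-0.9999, -0.0114, -0.0028], [-0.0044, 0.5901, -0.8073], [0.0109, -0.8073, -0.5901]] [0.5338, 0.0969, 1.3198]
top [[436.8183864998773, 0.0, 313.752946605868], [0.0, 436.8183864998773, 232.90937396906287], [0.0, 0.0, 1.0]] [[0.0123, -0.9997, 0.0217], [-0.9942, -0.0146, -0.1065], [0.1068, -0.0203, -0.9941]] [0.0887, 0.5476, 1.0081]
{'time': 0.1, 'q': array([ 1.12059498e+00,  1.31080841e-01,  1.48919741e+00,  6.65906425e-06,
        1.52302168e+00, -8.53912708e-02]), 'qvel': array([ 0.00064954, -0.00256405, -0.00141032,  0.00191283, -0.00087345,
       -0.00054117]), 'effort': array([ 9.89041764e-04, -5.70945704e+01, -5.01946092e+01, -2.04461003e-04,
        7.91191414e-03,  4.63158744e-05]), 'tcp_pos': array([0.2137872 , 0.56001321, 0.19843742]), 'tool_rot': array([-2.29085573e-04,  1.81395329e-01,  9.83409887e-01, -8.22331160e-04]), 'contact_force': array([0.46872618, 1.1518247 , 0.29812807]), 'wrist_torque': array([-0.00680847,  0.01685452, -0.05946544]), 'grip_force': 0.0, 'grip_width': 0.08540183720671125}
```

View pics/side0.png

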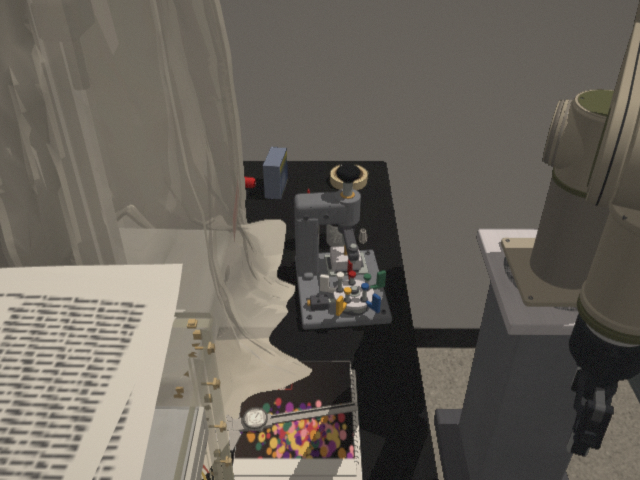

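View pics/top0.png

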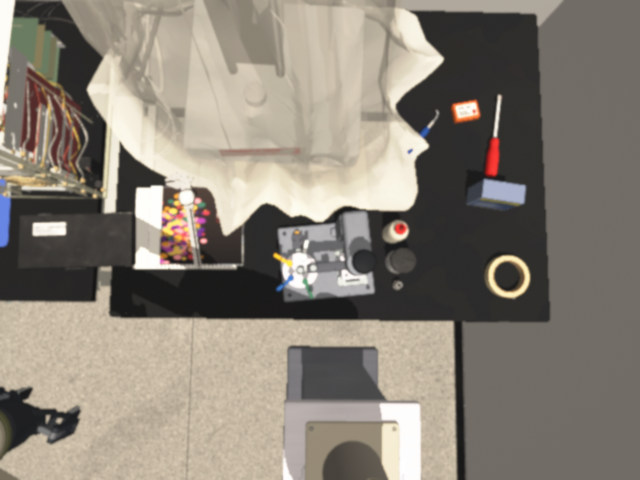

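The side view looks along −y, with the press at about (345,260) and the knob at (349,173). The top view has the turret near (300,270) and the knob near (362,262). I'll enlarge both.

```bash
python3 - <<'E'
import cv2,numpy as np
a=cv2.imread("pics/top0.png")[205:310,265:420]; b=cv2.imread("pics/side0.png")[155:335,285:400]
a=cv2.resize(a,None,fx=3.2,fy=3.2,interpolation=cv2.INTER_CUBIC)
b=cv2.resize(b,None,fx=2.5,fy=2.5,interpolation=cv2.INTER_CUBIC)
o=np.zeros((460,800,3),np.uint8);o[:a.shape[0],:a.shape[1]]=a;o[:b.shape[0],500:500+b.shape[1]]=b
cv2.imwrite("pics/crop1.png",o)
E
```

```text
(no output)
```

View pics/crop1.png

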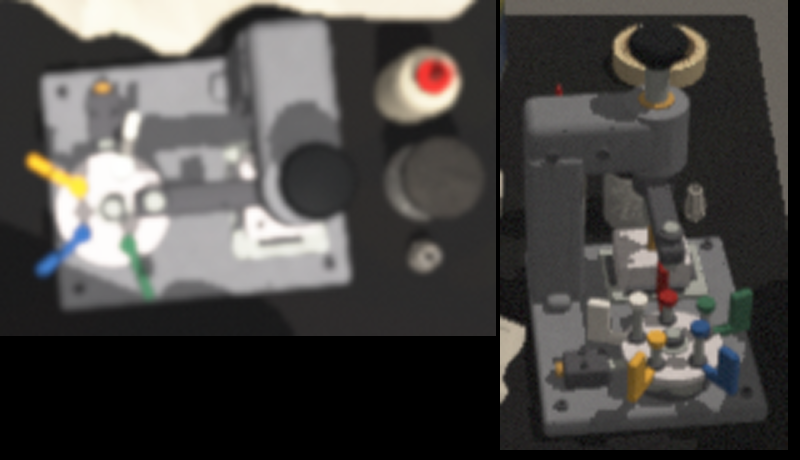

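The crop shows the tabs in the top view: yellow at left-back, blue at left-front, green pointing forward and slightly right, white at the back, red under the arm. So green has to go about one step counter-clockwise to reach the arm. Next I'll measure.

```bash
cat > h.py <<'E'
import cv2,numpy as np
def ray(c,u,v):
    R,t,K=c["R"],c["t"],c["mtx"]; d=R.T@np.linalg.inv(K)@np.array([u,v,1.]); return -R.T@t,d
def plane(c,u,v,z):
    o,d=ray(c,u,v); return o+d*(z-o[2])/d[2]
def tri(c1,p1,c2,p2):
    o1,d1=ray(c1,*p1);o2,d2=ray(c2,*p2); s=np.linalg.lstsq(np.c_[d1,-d2],o2-o1,rcond=None)[0]
    a,b=o1+s[0]*d1,o2+s[1]*d2; return (a+b)/2,np.linalg.norm(a-b)
H={"green":(45,90),"blue":(100,125),"yellow":(15,32)}
def blobs(c,box,name):
    x0,y0,x1,y1=box; h=cv2.cvtColor(c["image"][y0:y1,x0:x1],cv2.COLOR_RGB2HSV)
    m=cv2.inRange(h,(H[name][0],110,50),(H[name][1],255,255))
    n,l,s,ce=cv2.connectedComponentsWithStats(m)
    out=[]
    for i in range(1,n):
        if s[i,4]>=8:
            out.append((int(s[i,4]),(s[i,:4]+[x0,y0,0,0]).tolist(),(ce[i]+[x0,y0]).round(1).tolist(),np.argwhere(l==i)[:,::-1]+[x0,y0]))
    return out
E
python3 - <<'E'
from h import *
T=dict(np.load("pics/top0.npz"));S=dict(np.load("pics/side0.npz"))
for k in H:
    for n,c,b in(("top",T,(270,220,345,305)),("side",S,(295,225,395,330))):
        for a in blobs(c,b,k):
            print(k,n,a[:3], plane(c,*a[2],.085).round(4) if n=="top" else "")
            if n=="top":
                P=np.array([plane(c,*p,.085)[:2] for p in a[3]]); m=P.mean(0); ev,V=np.linalg.eigh(np.cov((P-m).T)); pr=(P-m)@V[:,1]
                print("  axis",V[:,1].round(3),"ends",(m+V[:,1]*pr.min()).round(4),(m+V[:,1]*pr.max()).round(4))
# knob dark
def dark(c,b,th):
    x0,y0,x1,y1=b; g=c["image"][y0:y1,x0:x1].max(2); m=(g<th).astype(np.uint8)
    n,l,s,ce=cv2.connectedComponentsWithStats(m); i=1+s[1:,4].argmax(); return s[i].tolist(),(ce[i]+[x0,y0])
for th in(35,45):
    print(dark(T,(345,240,378,278),th),dark(S,(330,155,370,185),th))
for th in (30,40,50): 
    m=(T["image"][215:310,270:380].max(2)>th).astype(np.uint8)
    print(th,cv2.minAreaRect(np.argwhere(m)[:,::-1].astype(np.float32)+np.float32([270,215])))
E
```

```text
blue top (85, [275, 276, 18, 16], [282.3, 284.7]) [0.4241 0.1653 0.085 ]
  axis [-0.667  0.745] ends [0.4422 0.145 ] [0.4111 0.1798]
blue side (34, [362, 283, 7, 7], [364.9, 285.8]) 
blue side (143, [366, 294, 14, 19], [374.7, 303.0]) 
yellow top (12, [295, 231, 4, 3], [296.5, 232.0]) [0.5418 0.1359 0.085 ]
  axis [-0.013  1.   ] ends [0.5418 0.1325] [0.5417 0.1393]
yellow top (117, [272, 252, 20, 15], [281.2, 258.6]) [0.4817 0.1689 0.085 ]
  axis [0.482 0.876] ends [0.4693 0.1461] [0.4928 0.189 ]
yellow side (12, [344, 247, 3, 8], [345.2, 251.1]) 
yellow side (47, [344, 287, 8, 8], [347.5, 290.2]) 
yellow side (150, [336, 296, 11, 20], [340.0, 305.3]) 
yellow side (14, [307, 300, 4, 5], [308.3, 302.2]) Traceback (most recent call last):
  File "<stdin>", line 15, in <module>
  File "<stdin>", line 13, in dark
ValueError: attempt to get argmax of an empty sequence
```

```bash
python3 - <<'E'
from h import *
T=dict(np.load("pics/top0.npz"));S=dict(np.load("pics/side0.npz"))
print("row thru knob top",T["image"][261,345:382].max(1).tolist()); print("col",T["image"][240:285,363].max(1).tolist())
print("side row",S["image"][173,325:372].max(1).tolist(),"col",S["image"][158:200,348].max(1).tolist())
H["green"]=(40,95)
x0,y0=296,270; h=cv2.cvtColor(T["image"][y0:302,x0:325],cv2.COLOR_RGB2HSV)
m=cv2.inRange(h,(45,90,30),(95,255,255)); pts=np.argwhere(m)[:,::-1]+[x0,y0]
P=np.array([plane(T,*p,.085)[:2] for p in pts]);mm=P.mean(0);ev,V=np.linalg.eigh(np.cov((P-mm).T));pr=(P-mm)@V[:,1]
print(len(P),mm,V[:,1],mm+V[:,1]*pr.min(),mm+V[:,1]*pr.max())
# base corners estimated from the view (z=.022)
for u,v in((40,75),(62,310),(350,282)):
    print(plane(T,265+u/3.2,205+v/3.2,.022).round(4))
# side-view tab tri
for p1,p2 in(((282.3,284.7),(374.7,303)),((281.2,258.6),(340,305.3))): print(tri(T,p1,S,p2))
E
```

```text
row thru knob top [88, 98, 138, 170, 182, 171, 132, 81, 48, 46, 49, 50, 51, 51, 51, 51, 51, 52, 52, 52, 52, 51, 50, 50, 49, 49, 48, 48, 45, 45, 42, 40, 42, 44, 44, 46, 45]
col [104, 104, 104, 104, 104, 104, 103, 99, 89, 67, 47, 41, 43, 45, 46, 48, 48, 48, 49, 50, 51, 52, 52, 53, 54, 54, 56, 56, 57, 57, 57, 53, 55, 95, 159, 220, 243, 246, 243, 241, 240, 239, 233, 214, 188]
side row [38, 33, 39, 40, 52, 117, 188, 191, 169, 154, 110, 55, 26, 22, 28, 28, 26, 29, 30, 31, 30, 33, 31, 36, 37, 36, 35, 33, 33, 35, 33, 36, 32, 34, 35, 56, 78, 94, 153, 183, 194, 187, 119, 78, 41, 35, 37] col [104, 102, 92, 47, 35, 36, 37, 34, 33, 33, 37, 34, 33, 32, 35, 36, 33, 33, 32, 23, 25, 21, 15, 28, 32, 58, 77, 79, 78, 80, 75, 78, 78, 79, 79, 83, 85, 93, 125, 160, 115, 115]
21 [0.41944466 0.11005059] [-0.91403045 -0.40564559] [0.43525677 0.11706798] [0.40016117 0.1014926 ]
[0.5565 0.1826 0.022 ]
[0.3835 0.1628 0.022 ]
[ 0.4063 -0.0489  0.022 ]
(array([0.42163727, 0.16671944, 0.06179567]), np.float64(0.004455318829063488))
(array([0.48410598, 0.17026675, 0.05836107]), np.float64(0.0022056918120725733))
```

jog_arm --commands '[{"translation":[-0.9,-0.7,0],"rotation":[0,0,0],"grip":0},{"translation":[-0.9,-0.7,0],"rotation":[0,0,0],"grip":0},{"translation":[-0.9,-0.7,0],"rotation":[0,0,0],"grip":0},{"translation":[-0.9,-0.7,0],"rotation":[0,0,0],"grip":0},{"translation":[-0.9,-0.7,0],"rotation":[0,0,0],"grip":0}]'

```text
time: 0.6
tcp_pos: [0.2881, 0.4374, 0.1989]
tool_rot: [-0.0, 0.181, 0.983, -0.0]
contact_force: [0.9, -0.4, -0.3]
grip_width: 0.0122
grip_force: 0.0
```

jog_arm --commands '[{"translation":[-0.9,-0.7,0],"rotation":[0,0,0],"grip":0},{"translation":[-0.9,-0.7,0],"rotation":[0,0,0],"grip":0},{"translation":[-0.9,-0.7,0],"rotation":[0,0,0],"grip":0},{"translation":[-0.9,-0.7,0],"rotation":[0,0,0],"grip":0},{"translation":[-0.9,-0.7,0],"rotation":[0,0,0],"grip":0}]'

```text
time: 1.1
tcp_pos: [0.362, 0.3156, 0.199]
tool_rot: [-0.0, 0.181, 0.983, -0.0]
contact_force: [0.6, 0.0, 0.6]
grip_width: -0.0002
grip_force: 0.0
```

```bash
cat >> h.py <<'E'
from scipy.spatial.transform import Rotation as Ro
def rot(s): q=np.array(s["tool_rot"]); return Ro.from_quat(q[[1,2,3,0]]).as_matrix()
def units(s,target,frm=None):
    f=s["tcp_pos"] if frm is None else np.array(frm)
    return (rot(s).T@(np.array(target)-f)/.025).round(2)
E
python3 - <<'E'
from h import *
from cell import robot
T=dict(np.load("pics/top0.npz"));S=dict(np.load("pics/side0.npz"))
print(tri(T,(364,261),S,(348,172)), plane(T,364,261,.255),plane(S,348,172,.25))
s=robot.state();print(s["time"],s["tcp_pos"],s["contact_force"],s["grip_width"],units(s,(.4417,.1935,.199)))
E
```

```text
(array([0.47092137, 0.00742938, 0.25450888]), np.float64(0.0008441917585159706)) [0.47132065 0.00745858 0.255     ] [ 4.70134560e-01 -1.36183655e-05  2.50000000e-01]
1.1 [0.36198619 0.31556176 0.1989665 ] [0.61142947 0.04710285 0.63413493] -0.00023833483066996232 [-4.72 -3.42 -0.  ]
```

jog_arm --commands '[{"translation":[-0.94,-0.68,0],"rotation":[0,0,0],"grip":0},{"translation":[-0.94,-0.68,0],"rotation":[0,0,0],"grip":0},{"translation":[-0.94,-0.68,0],"rotation":[0,0,0],"grip":0},{"translation":[-0.94,-0.68,0],"rotation":[0,0,0],"grip":0},{"translation":[-0.94,-0.68,0],"rotation":[0,0,0],"grip":0}]'

```text
time: 1.6
tcp_pos: [0.4415, 0.1943, 0.199]
tool_rot: [-0.0, 0.181, 0.983, -0.0]
contact_force: [-0.0, -0.3, 0.5]
grip_width: 0.0001
grip_force: 0.0
```

jog_arm --commands '[{"translation":[0,0,0.8],"rotation":[0,0,0],"grip":0},{"translation":[0,0,0.8],"rotation":[0,0,0],"grip":0},{"translation":[0,0,0.8],"rotation":[0,0,0],"grip":0},{"translation":[0,0,0.8],"rotation":[0,0,0],"grip":0},{"translation":[0,0,0.8],"rotation":[0,0,0],"grip":0}]'

```text
time: 2.1
tcp_pos: [0.4409, 0.1953, 0.0982]
tool_rot: [-0.0, 0.181, 0.983, -0.0]
contact_force: [0.2, 0.6, -1.0]
grip_width: -0.0003
grip_force: 0.0
```

```bash
python3 - <<'E'
from h import *
from cell import robot
s=robot.state();print(s["time"],s["tcp_pos"],s["contact_force"])
c=np.array([.458,.1275]);p=s["tcp_pos"]
for f in range(132,216,6):
    a=np.radians(f);e=np.array([np.cos(a),np.sin(a)]);t=np.array([-e[1],e[0]])
    q=np.r_[c+.060*e-.022*t,.070]; print(f,q.round(4),units(s,q,p));p=q
im={n:robot.capture(n)["image"] for n in("top","side")}
a=cv2.resize(im["top"][205:310,265:380],None,fx=3.4,fy=3.4,interpolation=2);b=cv2.resize(im["side"][155:335,285:430],None,fx=2.6,fy=2.6,interpolation=2)
o=np.zeros((470,800,3),np.uint8);o[:a.shape[0],:a.shape[1]]=a;o[:b.shape[0],400:400+b.shape[1]]=b
cv2.imwrite("pics/c2.png",o[:,:,::-1])
E
```

```text
2.1 [0.44087563 0.19526376 0.0982199 ] [ 0.19123887  0.60096331 -1.02469036]
132 [0.4342 0.1868 0.07  ] [ 0.13 -0.41  1.13]
138 [0.4281 0.184  0.07  ] [ 0.19 -0.19  0.  ]
144 [0.4224 0.1806 0.07  ] [ 0.17 -0.21  0.  ]
150 [0.417  0.1766 0.07  ] [ 0.14 -0.23  0.  ]
156 [0.4121 0.172  0.07  ] [ 0.12 -0.24  0.  ]
162 [0.4077 0.167  0.07  ] [ 0.09 -0.25  0.  ]
168 [0.4039 0.1615 0.07  ] [ 0.07 -0.26  0.  ]
174 [0.4006 0.1557 0.07  ] [ 0.04 -0.26  0.  ]
180 [0.398  0.1495 0.07  ] [ 0.01 -0.27  0.  ]
186 [0.396  0.1431 0.07  ] [-0.02 -0.27  0.  ]
192 [0.3947 0.1365 0.07  ] [-0.05 -0.26  0.  ]
198 [0.3941 0.1299 0.07  ] [-0.07 -0.26  0.  ]
204 [0.3942 0.1232 0.07  ] [-0.1  -0.25  0.  ]
210 [0.395  0.1166 0.07  ] [-0.12 -0.24  0.  ]
```

View pics/c2.png

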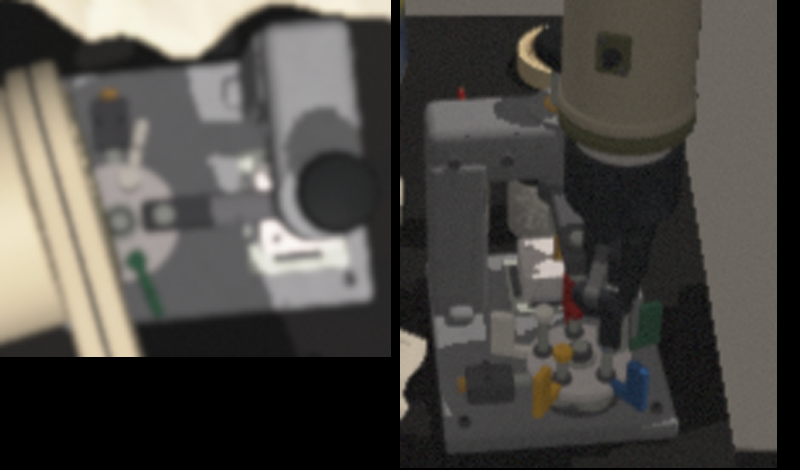

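The closed fingers hang above the yellow–blue gap (tip at about (608,345) in the crop), and the blue tab at (635,385) is clear in front. Next I'll descend and push the blue tab.

jog_arm --commands '[{"translation":[0,0,0.4],"rotation":[0,0,0],"grip":0},{"translation":[0,0,0.4],"rotation":[0,0,0],"grip":0},{"translation":[0,0,0.35],"rotation":[0,0,0],"grip":0},{"translation":[0,0,0],"rotation":[0,0,0],"grip":0},{"translation":[0.13,-0.2,0],"rotation":[0,0,0],"grip":0}]'

```text
time: 2.7
tcp_pos: [0.4366, 0.1921, 0.0708]
tool_rot: [0.0, 0.181, 0.983, 0.0]
contact_force: [0.1, -0.4, 0.3]
grip_width: 0.0003
grip_force: 0.0
```

jog_arm --commands '[{"translation":[0,-0.2,0],"rotation":[0,0,0],"grip":0},{"translation":[0.19,-0.19,0],"rotation":[0,0,0],"grip":0},{"translation":[0.17,-0.21,0],"rotation":[0,0,0],"grip":0},{"translation":[0.14,-0.23,0],"rotation":[0,0,0],"grip":0},{"translation":[0.12,-0.24,0],"rotation":[0,0,0],"grip":0}]'

```text
time: 3.2
tcp_pos: [0.4119, 0.1721, 0.0707]
tool_rot: [0.0, 0.181, 0.983, 0.0]
contact_force: [1.0, -0.4, 0.6]
grip_width: -0.0001
grip_force: 0.0
```

jog_arm --commands '[{"translation":[0.09,-0.25,0],"rotation":[0,0,0],"grip":0},{"translation":[0.07,-0.26,0],"rotation":[0,0,0],"grip":0},{"translation":[0.04,-0.26,0],"rotation":[0,0,0],"grip":0},{"translation":[0.01,-0.27,0],"rotation":[0,0,0],"grip":0},{"translation":[0,0,0],"rotation":[0,0,0],"grip":0}]'

```text
time: 3.7
tcp_pos: [0.398, 0.1493, 0.0706]
tool_rot: [-0.0, 0.182, 0.983, -0.0]
contact_force: [0.7, -0.5, -0.6]
grip_width: -0.0001
grip_force: 0.0
```

```bash
cat > snap.py <<'E'
from h import *
from cell import robot
import sys
s=robot.state();print(s["time"],s["tcp_pos"].round(4),s["contact_force"].round(1))
cs={n:robot.capture(n) for n in("top","side")}
for n in cs: np.savez(f"pics/{sys.argv[1]}_{n}.npz",**cs[n])
a=cv2.resize(cs["top"]["image"][205:310,265:380],None,fx=3.4,fy=3.4,interpolation=2);b=cv2.resize(cs["side"]["image"][155:335,285:430],None,fx=2.6,fy=2.6,interpolation=2)
o=np.zeros((470,800,3),np.uint8);o[:a.shape[0],:a.shape[1]]=a;o[:b.shape[0],400:400+b.shape[1]]=b
cv2.imwrite(f"pics/{sys.argv[1]}.png",o[:,:,::-1])
E
python3 snap.py c3
```

```text
3.7 [0.398  0.1493 0.0706] [ 0.7 -0.5 -0.6]
```

View pics/c3.png

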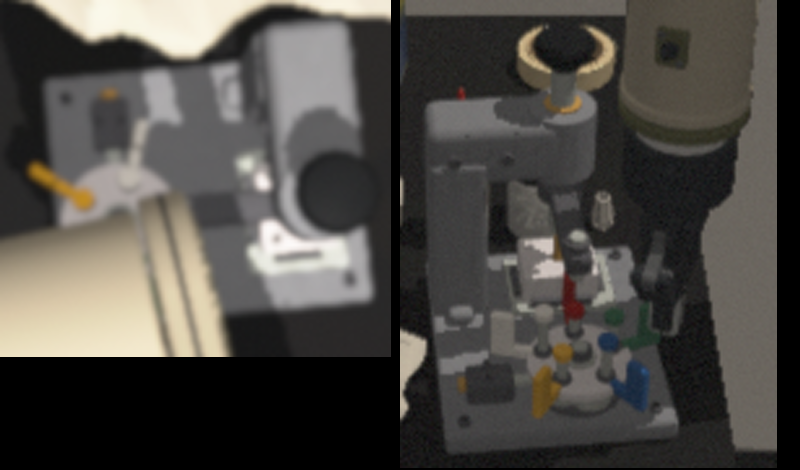

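```bash
python3 - <<'E'
from h import *
S=dict(np.load("pics/side0.npz"))
def pr(X): x=S["mtx"]@(S["R"]@np.array(X)+S["t"]); return (x[:2]/x[2]).round(1)
print("tip",pr((.398,.149,.0706)),"tip earlier",pr((.4409,.1953,.0982)))
for a in(132,61,204): e=np.array([np.cos(np.radians(a)),np.sin(np.radians(a))]); print(a,[pr(np.r_[np.array([.458,.1275])+r*e,z]) for r in(.05,.068) for z in(.047,.085)])
E
```

```text
tip [385.5 293.2] tip earlier [365. 299.]
132 [array([371.5, 307.8]), array([372.6, 293.1]), array([378.3, 312.8]), array([379.5, 298. ])]
61 [array([341.4, 310.1]), array([341.9, 295.3]), array([337. , 315.9]), array([337.4, 301.1])]
204 [array([375.8, 287.7]), array([376.9, 273.2]), array([383.8, 285.3]), array([385.1, 270.8])]
```

```bash
python3 - <<'E'
from h import *
a=dict(np.load("pics/c3_side.npz"))["image"][200:325,325:445]
a=cv2.resize(a,None,fx=4.8,fy=4.8,interpolation=2); a=np.clip(a.astype(float)*1.8,0,255).astype(np.uint8)
cv2.imwrite("pics/c4.png",a[:,:,::-1])
E
```

```text
(no output)
```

View pics/c4.png

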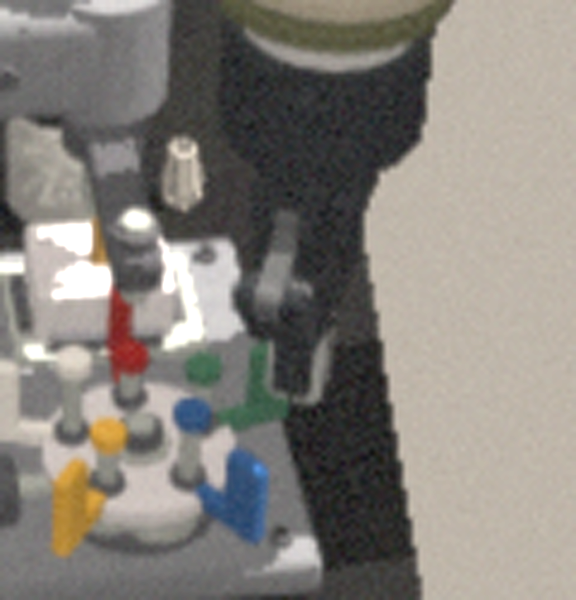

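The fingertip shows at px (387.5,283), about 10 px above where the reported TCP projects. That puts it roughly 25 mm higher than reported, so it passed over the blue tab and the turret did not move. I'll go back and come down lower, watching the force.

jog_arm --commands '[{"translation":[0,0,-0.4],"rotation":[0,0,0],"grip":0},{"translation":[-0.24,0.58,0],"rotation":[0,0,0],"grip":0},{"translation":[-0.24,0.58,0],"rotation":[0,0,0],"grip":0},{"translation":[-0.24,0.58,0],"rotation":[0,0,0],"grip":0},{"translation":[-0.24,0.58,0],"rotation":[0,0,0],"grip":0}]'

```text
time: 4.3
tcp_pos: [0.4422, 0.1965, 0.0815]
tool_rot: [0.0, 0.181, 0.983, 0.0]
contact_force: [-0.5, 0.4, 0.8]
grip_width: 0.0
grip_force: 0.0
```

jog_arm --commands '[{"translation":[0,0,0.4],"rotation":[0,0,0],"grip":0},{"translation":[0,0,0.3],"rotation":[0,0,0],"grip":0},{"translation":[0,0,0.3],"rotation":[0,0,0],"grip":0},{"translation":[0,0,0.2],"rotation":[0,0,0],"grip":0},{"translation":[0,0,0],"rotation":[0,0,0],"grip":0}]'

```text
time: 4.8
tcp_pos: [0.4402, 0.1951, 0.0494]
tool_rot: [-0.001, 0.182, 0.983, -0.001]
contact_force: [-0.3, -0.5, -0.7]
grip_width: 0.0
grip_force: 0.0
```

```bash
python3 snap.py c5
```

```text
4.8 [0.4402 0.1951 0.0494] [-0.3 -0.5 -0.7]
```

View pics/c5.png

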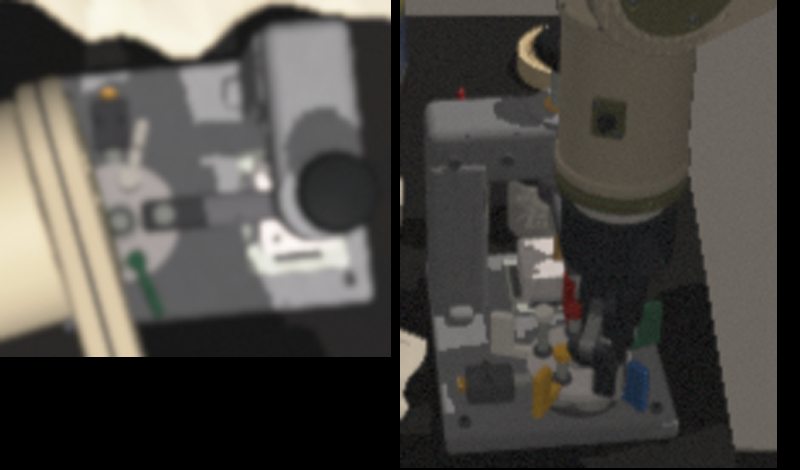

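The tip is now at about (605,392) in the crop, between yellow and blue, and reaches below the top of the blue tab. I'll go slightly lower and push.

jog_arm --commands '[{"translation":[0,0,0.2],"rotation":[0,0,0],"grip":0},{"translation":[0,0,0.1],"rotation":[0,0,0],"grip":0},{"translation":[0.12,-0.2,0],"rotation":[0,0,0],"grip":0},{"translation":[0,-0.2,0],"rotation":[0,0,0],"grip":0},{"translation":[0.19,-0.19,0],"rotation":[0,0,0],"grip":0}]'

```text
time: 5.4
tcp_pos: [0.4288, 0.1842, 0.0433]
tool_rot: [0.0, 0.181, 0.983, 0.0]
contact_force: [3.5, 0.5, -1.1]
grip_width: 0.0002
grip_force: 1.4
```

jog_arm --commands '[{"translation":[0.17,-0.21,0],"rotation":[0,0,0],"grip":0},{"translation":[0.14,-0.23,0],"rotation":[0,0,0],"grip":0},{"translation":[0.12,-0.24,0],"rotation":[0,0,0],"grip":0},{"translation":[0.09,-0.25,0],"rotation":[0,0,0],"grip":0},{"translation":[0,0,0],"rotation":[0,0,0],"grip":0}]'

```text
time: 5.9
tcp_pos: [0.4089, 0.1675, 0.0441]
tool_rot: [0.001, 0.182, 0.983, 0.001]
contact_force: [1.3, 0.5, 2.6]
grip_width: 0.0
grip_force: 1.1
```

jog_arm --commands '[{"translation":[0.07,-0.26,0],"rotation":[0,0,0],"grip":0},{"translation":[0.04,-0.26,0],"rotation":[0,0,0],"grip":0},{"translation":[0.01,-0.27,0],"rotation":[0,0,0],"grip":0},{"translation":[-0.02,-0.27,0],"rotation":[0,0,0],"grip":0},{"translation":[0,0,0],"rotation":[0,0,0],"grip":0}]'

```text
time: 6.4
tcp_pos: [0.3954, 0.1426, 0.0424]
tool_rot: [-0.001, 0.182, 0.983, -0.001]
contact_force: [-0.0, 0.3, 0.2]
grip_width: -0.0003
grip_force: 0.0
```

```bash
python3 snap.py c6
```

```text
6.4 [0.3954 0.1426 0.0424] [-0.   0.3  0.2]
```

View pics/c6.png

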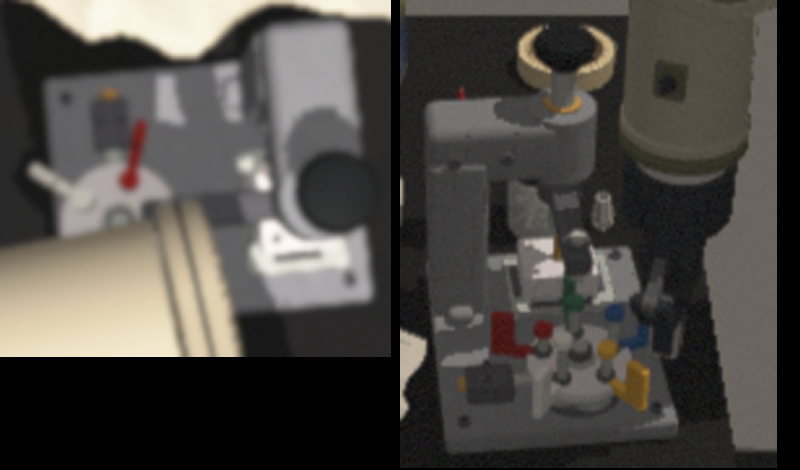

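Green is now under the rod, with red where white was. I'll raise and go to the knob.

jog_arm --commands '[{"translation":[0,0.1,-0.3],"rotation":[0,0,0],"grip":0},{"translation":[0,0,-1],"rotation":[0,0,0],"grip":0},{"translation":[0,0,-1],"rotation":[0,0,0],"grip":0},{"translation":[0,0,-1],"rotation":[0,0,0],"grip":0},{"translation":[0,0,-1],"rotation":[0,0,0],"grip":0}]'

```text
time: 7.0
tcp_pos: [0.3975, 0.1464, 0.1522]
tool_rot: [0.0, 0.181, 0.983, 0.0]
contact_force: [1.2, -0.2, -0.5]
grip_width: 0.0002
grip_force: 0.0
```

jog_arm --commands '[{"translation":[0,0,-1],"rotation":[0,0,0],"grip":0},{"translation":[0,0,-1],"rotation":[0,0,0],"grip":0},{"translation":[0,0,-1],"rotation":[0,0,0],"grip":0},{"translation":[0,0,-1],"rotation":[0,0,0],"grip":0},{"translation":[0,0,-1],"rotation":[0,0,0],"grip":0}]'

```text
time: 7.5
tcp_pos: [0.3974, 0.1464, 0.2773]
tool_rot: [0.0, 0.181, 0.983, 0.0]
contact_force: [-0.1, 0.8, 0.1]
grip_width: 0.0002
grip_force: 0.0
```

jog_arm --commands '[{"translation":[0,0,-1],"rotation":[0,0,0],"grip":0},{"translation":[0,0,-1],"rotation":[0,0,0],"grip":0},{"translation":[0,0,0],"rotation":[0,0,0],"grip":0},{"translation":[0,0,0],"rotation":[0,0,0],"grip":0},{"translation":[0,0,0],"rotation":[0,0,0],"grip":0}]'

```text
time: 8.0
tcp_pos: [0.3971, 0.1461, 0.3246]
tool_rot: [-0.001, 0.181, 0.983, -0.0]
contact_force: [-0.0, 0.6, -1.2]
grip_width: 0.0
grip_force: 0.0
```

```bash
python3 - <<'E'
from h import *
from cell import robot
s=robot.state();p=s["tcp_pos"];print(s["time"],p,units(s,(.471,.0074,p[2])))
T=robot.capture("top");S=robot.capture("side")
np.savez("pics/c7_side.npz",**S);np.savez("pics/c7_top.npz",**T)
# turret angle: red tab at the back in top view
h=cv2.cvtColor(T["image"],cv2.COLOR_RGB2HSV)[230:275,280:325]
m=cv2.inRange(h,(0,120,60),(8,255,255))|cv2.inRange(h,(172,120,60),(180,255,255))
q=np.argwhere(m)[:,::-1]+[280,230];P=np.array([plane(T,*x,.085)[:2] for x in q]);v=np.linalg.svd(P-P.mean(0))[2][0];print(len(P),P.mean(0),np.degrees(np.arctan2(v[1],v[0]))%180)
def pr(c,X): x=c["mtx"]@(c["R"]@np.array(X)+c["t"]); return (x[:2]/x[2]).round(1)
print(pr(S,p),pr(S,p+[0,0,.027]),pr(T,p))
u,v=pr(S,p).astype(int);x0=max(u-60,0);y0=max(v-80,0)
a=S["image"][y0:v+40,x0:u+60];a=np.clip(cv2.resize(a,None,fx=4,fy=4,interpolation=2).astype(float)*1.6,0,255)
print(x0,y0);cv2.imwrite("pics/c7.png",a[:,:,::-1])
E
```

```text
8.0 [0.39707247 0.14610327 0.32463471] [-4.74 -4.13 -0.  ]
54 [0.50228721 0.11802861] 167.8743594963533
[395.9 178.9] [397.1 164.8] [286.4 302.9]
335 98[ WARN:0@3.914] global loadsave.cpp:1063 imwrite_ Unsupported depth image for selected encoder is fallbacked to CV_8U.
```

View pics/c7.png

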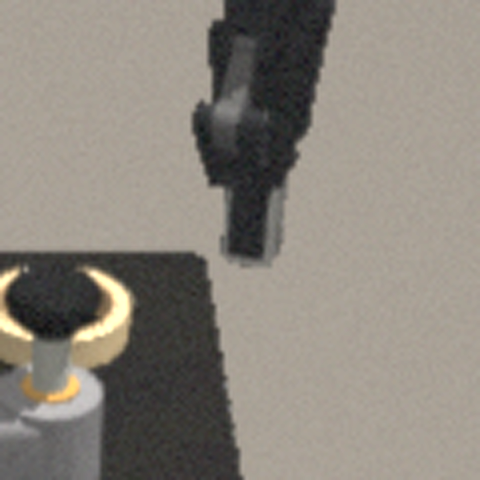

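The tip is at crop (250,262), i.e. px (397.5,163.5), which matches the reported TCP plus 27 mm in z, and the lateral position agrees. The red tab's angle of 167.9° confirms green is seated. Next, over the knob.

jog_arm --commands '[{"translation":[-0.95,-0.83,0],"rotation":[0,0,0],"grip":0},{"translation":[-0.95,-0.83,0],"rotation":[0,0,0],"grip":0},{"translation":[-0.95,-0.83,0],"rotation":[0,0,0],"grip":0},{"translation":[-0.95,-0.83,0],"rotation":[0,0,0],"grip":0},{"translation":[-0.95,-0.83,0],"rotation":[0,0,0],"grip":0}]'

```text
time: 8.6
tcp_pos: [0.4714, 0.0056, 0.3246]
tool_rot: [-0.001, 0.181, 0.983, -0.0]
contact_force: [-0.2, 0.8, 0.7]
grip_width: 0.0004
grip_force: 0.0
```

jog_arm --commands '[{"translation":[0,0,0.8],"rotation":[0,0,0],"grip":0},{"translation":[0,0,0.8],"rotation":[0,0,0],"grip":0},{"translation":[0,0,0.8],"rotation":[0,0,0],"grip":0},{"translation":[0,0,0.4],"rotation":[0,0,0],"grip":0},{"translation":[0,0,0],"rotation":[0,0,0],"grip":0}]'

```text
time: 9.1
tcp_pos: [0.4701, 0.0069, 0.2534]
tool_rot: [-0.002, 0.181, 0.983, -0.0]
contact_force: [0.5, -0.0, 0.4]
grip_width: 0.0003
grip_force: 0.0
```

```bash
python3 - <<'E'
from h import *
from cell import robot
s=robot.state();p=s["tcp_pos"];print(s["time"],p,s["contact_force"],units(s,(.471,.0074,p[2])))
T=robot.capture("top");S=robot.capture("side")
a=S["image"][110:210,300:420];a=np.clip(cv2.resize(a,None,fx=4.5,fy=4.5,interpolation=2).astype(float)*1.6,0,255).astype(np.uint8)
cv2.imwrite("pics/c8.png",a[:,:,::-1])
E
```

```text
9.1 [0.47012943 0.00692266 0.25344537] [ 0.49425065 -0.04186168  0.42585029] [-0.03  0.03 -0.  ]
```

View pics/c8.png

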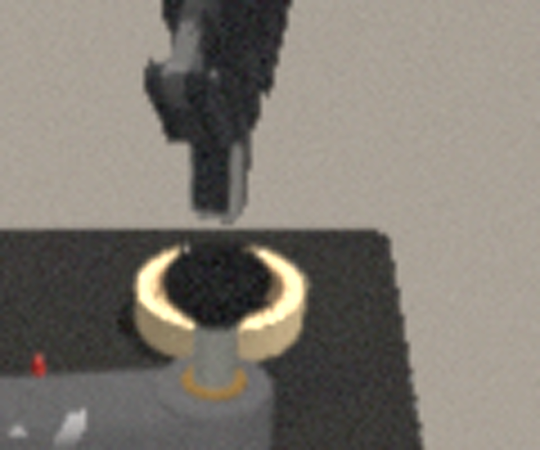

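The tip at (217,215) is centred over the knob (218,260), with 15–20 mm of air between them. I'll press slowly and watch the force.

jog_arm --commands '[{"translation":[0,0,0.2],"rotation":[0,0,0],"grip":0},{"translation":[0,0,0.2],"rotation":[0,0,0],"grip":0},{"translation":[0,0,0.15],"rotation":[0,0,0],"grip":0},{"translation":[0,0,0.15],"rotation":[0,0,0],"grip":0},{"translation":[0,0,0],"rotation":[0,0,0],"grip":0}]'

```text
time: 9.7
tcp_pos: [0.471, 0.0068, 0.2374]
tool_rot: [-0.001, 0.181, 0.983, -0.0]
contact_force: [0.1, -0.4, -0.1]
grip_width: 0.0
grip_force: 0.0
```

jog_arm --commands '[{"translation":[0,0,0.1],"rotation":[0,0,0],"grip":0},{"translation":[0,0,0.1],"rotation":[0,0,0],"grip":0},{"translation":[0,0,0.1],"rotation":[0,0,0],"grip":0},{"translation":[0,0,0],"rotation":[0,0,0],"grip":0},{"translation":[0,0,0],"rotation":[0,0,0],"grip":0}]'

```text
time: 10.2
tcp_pos: [0.4716, 0.0068, 0.231]
tool_rot: [0.0, 0.181, 0.983, 0.0]
contact_force: [-0.7, -1.0, 3.0]
grip_width: 0.0002
grip_force: 1.5
```

jog_arm --commands '[{"translation":[0,0,0.1],"rotation":[0,0,0],"grip":0},{"translation":[0,0,0.1],"rotation":[0,0,0],"grip":0},{"translation":[0,0,0.1],"rotation":[0,0,0],"grip":0},{"translation":[0,0,0],"rotation":[0,0,0],"grip":0},{"translation":[0,0,0],"rotation":[0,0,0],"grip":0}]'

```text
time: 10.7
tcp_pos: [0.4716, 0.0068, 0.2235]
tool_rot: [0.0, 0.181, 0.983, 0.0]
contact_force: [-1.5, -0.0, 6.0]
grip_width: 0.0002
grip_force: 2.9
```

jog_arm --commands '[{"translation":[0,0,0.1],"rotation":[0,0,0],"grip":0},{"translation":[0,0,0.05],"rotation":[0,0,0],"grip":0},{"translation":[0,0,0.05],"rotation":[0,0,0],"grip":0},{"translation":[0,0,0],"rotation":[0,0,0],"grip":0},{"translation":[0,0,0],"rotation":[0,0,0],"grip":0}]'

```text
time: 11.2
tcp_pos: [0.4716, 0.0068, 0.2188]
tool_rot: [0.0, 0.181, 0.983, 0.0]
contact_force: [-1.8, -0.0, 8.3]
grip_width: -0.0003
grip_force: 3.9
```

jog_arm --commands '[{"translation":[0,0,0.04],"rotation":[0,0,0],"grip":0},{"translation":[0,0,0.04],"rotation":[0,0,0],"grip":0},{"translation":[0,0,0.04],"rotation":[0,0,0],"grip":0},{"translation":[0,0,0],"rotation":[0,0,0],"grip":0},{"translation":[0,0,0],"rotation":[0,0,0],"grip":0}]'

```text
time: 11.7
tcp_pos: [0.4716, 0.0068, 0.2159]
tool_rot: [0.0, 0.181, 0.983, 0.0]
contact_force: [-2.8, 0.1, 8.9]
grip_width: -0.0001
grip_force: 4.2
```

jog_arm --commands '[{"translation":[0,0,0.04],"rotation":[0,0,0],"grip":0},{"translation":[0,0,0.04],"rotation":[0,0,0],"grip":0},{"translation":[0,0,0],"rotation":[0,0,0],"grip":0},{"translation":[0,0,0],"rotation":[0,0,0],"grip":0},{"translation":[0,0,0],"rotation":[0,0,0],"grip":0}]'

```text
time: 12.2
tcp_pos: [0.4717, 0.0068, 0.2139]
tool_rot: [0.001, 0.181, 0.983, 0.0]
contact_force: [-2.6, 0.5, 8.6]
grip_width: -0.0002
grip_force: 4.3
```

jog_arm --commands '[{"translation":[0,0,0.04],"rotation":[0,0,0],"grip":0},{"translation":[0,0,0.04],"rotation":[0,0,0],"grip":0},{"translation":[0,0,0],"rotation":[0,0,0],"grip":0},{"translation":[0,0,0],"rotation":[0,0,0],"grip":0},{"translation":[0,0,0],"rotation":[0,0,0],"grip":0}]'

```text
time: 12.7
tcp_pos: [0.4717, 0.0068, 0.2127]
tool_rot: [0.001, 0.181, 0.983, 0.0]
contact_force: [-5.7, 1.3, 13.1]
grip_width: 0.0002
grip_force: 6.8
```

jog_arm --commands '[{"translation":[0,0,0.04],"rotation":[0,0,0],"grip":0},{"translation":[0,0,0.04],"rotation":[0,0,0],"grip":0},{"translation":[0,0,0],"rotation":[0,0,0],"grip":0},{"translation":[0,0,0],"rotation":[0,0,0],"grip":0},{"translation":[0,0,0],"rotation":[0,0,0],"grip":0}]'

```text
time: 13.2
tcp_pos: [0.4718, 0.0067, 0.2123]
tool_rot: [0.001, 0.181, 0.983, 0.0]
contact_force: [-10.4, 1.0, 23.8]
grip_width: 0.0001
grip_force: 11.8
```

The force jumped with hardly any travel, so the rod is on the green stop. I'll release upward.

jog_arm --commands '[{"translation":[0,0,-0.2],"rotation":[0,0,0],"grip":0},{"translation":[0,0,-0.3],"rotation":[0,0,0],"grip":0},{"translation":[0,0,-0.4],"rotation":[0,0,0],"grip":0},{"translation":[0,0,-0.6],"rotation":[0,0,0],"grip":0},{"translation":[0,0,-0.8],"rotation":[0,0,0],"grip":0}]'

```text
time: 13.7
tcp_pos: [0.4707, 0.0068, 0.2667]
tool_rot: [-0.001, 0.181, 0.983, -0.0]
contact_force: [0.0, -0.1, -0.3]
grip_width: -0.0002
grip_force: 0.0
```

jog_arm --commands '[{"translation":[0,0,-1],"rotation":[0,0,0],"grip":0},{"translation":[0,0,-1],"rotation":[0,0,0],"grip":0},{"translation":[0,0,0],"rotation":[0,0,0],"grip":0},{"translation":[0,0,0],"rotation":[0,0,0],"grip":0},{"translation":[0,0,0],"rotation":[0,0,0],"grip":0}]'

```text
time: 14.2
tcp_pos: [0.471, 0.0068, 0.3157]
tool_rot: [-0.001, 0.181, 0.983, -0.0]
contact_force: [-0.8, 1.2, -0.1]
grip_width: -0.0004
grip_force: 0.0
```

```bash
python3 - <<'E'
from h import *
from cell import robot
s=robot.state();print(s["time"],s["tcp_pos"],s["contact_force"])
S=robot.capture("side");T=robot.capture("top");B=dict(np.load("pics/c7_side.npz"));I=dict(np.load("pics/side0.npz"))
# knob/ram: column profile across knob, vs before pressing
for c in(B,S): print(c["image"][155:200,348].max(1).tolist())
d=cv2.absdiff(cv2.GaussianBlur(S["image"],(3,3),0),cv2.GaussianBlur(B["image"],(3,3),0)).max(2)
m=(d[150:325,290:392]>40).astype(np.uint8);n,l,st,ce=cv2.connectedComponentsWithStats(m)
print([(int(x[4]),(x[:4]+[290,150,0,0]).tolist()) for x in st[1:] if x[4]>3])
def brass(c):
    h=cv2.cvtColor(c["image"],cv2.COLOR_RGB2HSV)[236:275,335:360]; q=np.argwhere(cv2.inRange(h,(12,120,60),(32,255,255))); return len(q),(q.min(0)+[236,335],q.max(0)+[236,335]) if len(q) else 0
print("pin before/after",brass(I),brass(B),brass(S))
E
```

```text
14.2 [0.47099739 0.0068019  0.31573863] [-0.75207274  1.1547865  -0.12415919]
[105, 106, 107, 106, 105, 93, 49, 37, 37, 30, 29, 35, 36, 34, 36, 32, 35, 33, 37, 34, 32, 21, 26, 24, 22, 22, 27, 36, 59, 78, 77, 80, 79, 79, 79, 79, 81, 81, 82, 84, 94, 126, 162, 119, 116]
[103, 105, 102, 106, 104, 92, 48, 37, 36, 23, 25, 24, 22, 28, 23, 24, 23, 20, 23, 24, 21, 23, 23, 25, 22, 19, 26, 34, 58, 74, 78, 79, 80, 78, 78, 79, 79, 80, 77, 78, 82, 87, 96, 85, 70]
[(4, [391, 157, 1, 4]), (114, [344, 190, 16, 12]), (223, [297, 193, 33, 13]), (12, [351, 245, 5, 3]), (51, [333, 246, 11, 7]), (9, [325, 255, 5, 2]), (73, [336, 254, 12, 8]), (106, [359, 256, 18, 10]), (18, [365, 272, 6, 4]), (11, [322, 275, 6, 2]), (21, [337, 279, 7, 4]), (159, [334, 282, 35, 17]), (68, [367, 286, 7, 14]), (53, [349, 291, 13, 9]), (66, [301, 292, 15, 11]), (5, [328, 299, 2, 3]), (39, [381, 301, 7, 7]), (22, [343, 302, 8, 4]), (172, [303, 311, 30, 11])]
pin before/after (10, (array([247, 345]), array([253, 346]))) (11, (array([247, 344]), array([253, 346]))) (7, (array([251, 344]), array([254, 346])))
```

```bash
python3 -c "
from cell import robot
print(robot.sign_off())"
```

```text
the job is handed in; nothing more can be done
None
```

The job is handed in at about 14 s, though `sign_off()` gave no verdict: green was clicked in under the rod, the knob was pressed until the force jumped to 24 N with almost no travel, the side view then showed the ram back up, and the pin top sits 4 px lower (about 10 mm; roughly 13 mm expected), a coarse reading I did not refine.

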